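# Show where the round sample belongs

## Robot

A 6-joint arm with a two-finger parallel gripper is mounted at the origin on the work surface. World frame = base frame: x ahead of the robot, y to its left, z up, the work surface at z = 0. Lengths are in m, angles in rad, forces in N, time in s.
With the tool pointing down it reaches from about 0.35 to 0.775 m from the base axis. Payload 7.3 kg.
Tool frame: the origin (TCP) lies on the centre line of the jaws, within the pads' length; the fingertips stand 11 mm ahead of it and the grasp point (between the pads) lies 8 mm behind it; y points along the fingers, z is the direction in which the jaws open and shut, and the axes are right-handed (so a half turn about y gives the same grasp; the last joint's range is limited). The gripper opens to 92 mm and grips with 3 to 60 N. Pads are 19 mm wide; open, the fingers measure 130 mm over their backs; the gripper's body (75 mm by 190 mm) begins 47 mm behind the grasp point.
Start: joints at [-1.36, 0.342, 1.524, -0, 1.275, -0.146], TCP at [0.183, -0.492, 0.238] pointing down, gripper open.
Joint ranges: [-2.53, 2.53], [-0.77, 2.02], [0.04, 2.7], [-1, 4.14], [0.28, 2.66], [-3.11, 3.11]. Speed limits (rad/s): [2.57, 2.57, 3.14, 3.14, 3.14, 3.14].

## Interface

Orientations are given as [roll, pitch, yaw] about the fixed x, y, z axes, in that order (R = Rz(yaw) Ry(pitch) Rx(roll)).
In Python, from cell import robot, cams gives the robot as it stands.
- The arm moves only by the tool apply_moves, never from a script. Its argument "plan" is a list of rows, each a list of 7 numbers: the shift along the tool's x, y, z in m, then the turn, a rotation vector about the tool's x, y, z in degrees, then the gripper command: -1 is fully open, 1 is shut, values between are in proportion. A call has exactly 5 rows; each row is the pose to reach, as a shift and turn from the pose commanded when the call began, along the tool's axes at that moment; what a row does not reach only later rows make up. A row lasts 1/8 s, in which the tool goes at most 62.5 mm and 10.7 degrees, less where a joint would pass 70% of its speed; a pose out of reach is approached as far as the arm can. A call with a gripper value outside its range is refused whole. The fingers move at their own pace and stop on an object; "squeeze" is the grip in N (left out, the last holds). Time passes only in rows, so rows that repeat a pose let the fingers close, or fill a call up. It gives the time, the measured TCP pose, the force and the opening at its end, in the units of the state.
- robot.observe(): the state, without advancing time (a new reading comes with each control period).
- cams.read_camera(name): name is "side" or "top"; returns the picture (400x640x3 uint8, blue, green, red); there is no depth.
- cams.calibration(name): a dict with "fx", "fy", "cx", "cy" (pixels), "extrinsics" (4x4, takes a point from world to camera coordinates). Camera axes: x right, y up, looking along -z (the intrinsics and any distortion apply to the point x, -y, -z); pixel columns grow to the right and rows downward; lengths in m; the calibration is good to about 2 mm. A picture is of the moment at which its call begins. calibration takes no time and is no camera call.
- robot.hand_in(): hands the job in, once; it reports no verdict.
The state is a dict: "time": time; "qpos": joint angles; "qvel": joint speeds; "joint_efforts": joint torques, N m; "tool_pos": TCP position; "tool_rot": TCP orientation; "contact_force": force on the tool from outside, world axes, zero at the start; "torque": the same for the moment, N m; "opening": finger opening in m.
Only numpy, scipy, OpenCV 4.12 (cv2) and the standard library are available. Lean on these libraries where they do the work, as an engineer would, in place of code of your own. Each camera call takes 0.05 s, during which the arm holds its last target. There are 200 camera calls.

## Task

One round, film-wrapped earth sample has been left on the table beside the partitioned crate. Show a colleague where it belongs: point with the fingertips at the round sample, just above the middle of its top (within two or three centimetres), and stay there for a good two seconds; then rise well clear, go across and point the same way at the middle of the mouth of the crate's one empty compartment, stay there for a good two seconds and finish still pointing there. Touch, move and lift nothing, and never dip down close over any of the square samples.

Things in the scene. Friction and masses are not known exactly. Their poses are not given: they have to be found in the camera images.
- round_top (a point): The round sample: dark brown earth in clear film, a solid upright disc 91 mm across and 50 mm high with a small blank paper label, loose on the table on the robot's right of the crate. This point is the centre of its top face, 50 mm above the table; z up.
- gap_mouth (a point): The crate's empty compartment, the only one of six without a sample; a grey felt pad 80 x 80 x 4 mm lies on its floor. This point is the centre of the compartment's mouth, level with the crate's rim, 75 mm above the table; z up. Any of the six compartments can be the empty one.
- crate: Plywood crate with aluminium corners, fixed, 250 (its x) x 365 (its y) x 75 mm high, open on top, floor and walls 10 mm thick. Partitions as high as the rim make two rows along x of three compartments along y, each about 110 x 108 mm inside and 65 mm deep; compartment centres at x = -60 or +60 mm and y = -118, 0 or +118 mm in its frame. Origin: centre of the underside; z up.
- block0_top (a point): A square film-wrapped sample, 89 x 89 x 50 mm, dark brown with a small blank label, loose in a compartment of the crate (its top 15 mm below the rim). This point is the centre of its top face; z up.
- block1_top (a point): A square film-wrapped sample, 89 x 89 x 50 mm, dark brown with a small blank label, loose in a compartment of the crate (its top 15 mm below the rim). This point is the centre of its top face; z up.
- block2_top (a point): A square film-wrapped sample, 89 x 89 x 50 mm, dark brown with a small blank label, loose in a compartment of the crate (its top 15 mm below the rim). This point is the centre of its top face; z up.
- block3_top (a point): A square film-wrapped sample, 89 x 89 x 50 mm, dark brown with a small blank label, loose in a compartment of the crate (its top 15 mm below the rim). This point is the centre of its top face; z up.
- block4_top (a point): A square film-wrapped sample, 89 x 89 x 50 mm, dark brown with a small blank label, loose in a compartment of the crate (its top 15 mm below the rim). This point is the centre of its top face; z up.
- spare_top (a point): A sixth square sample like those in the crate (89 x 89 x 50 mm), standing on the table near the round one; to be left alone. This point is the centre of its top face, 50 mm above the table.
- jar_top (a point): A closed jar, 60 mm across and 100 mm high, standing on the table near the round sample; to be left alone. This point is the centre of its top, 100 mm above the table.

How it is judged:
On the way, in this order (a step that is already met when the one before it is completed fails the run):
1. the fingertips point at the round sample, just above the middle of its top, for 1.5 s (horizontal distance between the grasp point and round_top below 0.03 m and z of the grasp point in the frame of round_top below 0.07 m), for 1.5 s.
2. then the fingertips point at the mouth of the empty compartment, for 1.5 s (horizontal distance between the grasp point and gap_mouth below 0.03 m and z of the grasp point in the frame of gap_mouth below 0.07 m), for 1.5 s.
At the end, for the whole second after the job is handed in: The grasp point between the fingers is within 30 mm horizontally of the middle of the empty compartment's mouth and less than 70 mm above it (fingertips within about 50 mm), still pointing there; the round sample, the square samples and the jar are all within 8 mm of where they started (all of step 2 and distance of each of round_top, block0_top, block1_top, block2_top, block3_top, block4_top, spare_top, jar_top from where it was at the start of the episode below 0.008 m); the robot touches nothing.
It fails at once if the robot touches something (contact force between any of the fingers, the arm and anything else above 0.5 N).
It fails at once if the round sample, another sample or the jar is moved or lifted (distance of any of round_top, block0_top, block1_top, block2_top, block3_top, block4_top, spare_top, jar_top from where it was at the start of the episode above 0.008 m).
It fails at once if a square sample is pointed at (the grasp point within 25 mm of its middle and less than 55 mm above it) ((horizontal distance between the grasp point and block0_top below 0.025 m and z of the grasp point in the frame of block0_top below 0.055 m) or (horizontal distance between the grasp point and block1_top below 0.025 m and z of the grasp point in the frame of block1_top below 0.055 m) or (horizontal distance between the grasp point and block2_top below 0.025 m and z of the grasp point in the frame of block2_top below 0.055 m) or (horizontal distance between the grasp point and block3_top below 0.025 m and z of the grasp point in the frame of block3_top below 0.055 m) or (horizontal distance between the grasp point and block4_top below 0.025 m and z of the grasp point in the frame of block4_top below 0.055 m) or (horizontal distance between the grasp point and spare_top below 0.025 m and z of the grasp point in the frame of spare_top below 0.055 m)).
It also fails if it takes over 45 s, if anything falls off the work surface, if the arm or the gripper's body presses on something with over 40 N, if the wrist force passes 120 N, or if a joint passes its speed limit or range.

## Working session

There is one attempt and no reset: what is moved stays moved. The work goes in short steps, Python scripts to look and compute and a tool call to move; the robot and the scene stay as the last step left them, time stands still between calls to the robot, and variables do not carry over. Pictures are saved under pics/ and viewed, about 8 in all and at most 12, crops included, and the job is handed in when it is done.

Besides the shell and the picture viewer there is one more tool, called after "Emit:" by a JSON object that holds its "fn" and its "kwargs". apply_moves: Moves the arm, as the interface text tells. Its arguments: {"type":"object","properties":{"plan":{"type":"array","items":{"type":"array","items":{"type":"number"}}},"squeeze":{"type":"number"}},"required":["plan"]}

```bash
mkdir -p pics; python3 - <<'E'
from cell import robot,cams
import cv2,numpy as np
for n in("top","side"):
    im=cams.read_camera(n);cv2.imwrite(f"pics/{n}0.png",im)
    c=cams.calibration(n);print(n,{k:np.round(np.array(v),3).tolist() for k,v in c.items()})
s=robot.observe();print(s["time"],s["tool_pos"],s["tool_rot"],s["opening"])
E
```

```text
top {'fx': 510.719, 'fy': 510.719, 'cx': 320.944, 'cy': 200.24, 'extrinsics': [[0.004, -1.0, -0.004, -0.037], [0.997, 0.003, 0.081, -0.524], [-0.081, -0.004, 0.997, -1.343], [0.0, 0.0, 0.0, 1.0]]}
side {'fx': 480.617, 'fy': 480.617, 'cx': 317.412, 'cy': 196.803, 'extrinsics': [[-0.899, -0.439, -0.01, 0.46], [0.294, -0.619, 0.728, -0.264], [-0.325, 0.651, 0.686, -1.006], [0.0, 0.0, 0.0, 1.0]]}
0.1 [ 0.18329215 -0.49159557  0.23712802] [-1.57212193e+00  1.44362020e-04 -2.78479934e+00] 0.09184669092239671
```

View pics/top0.png

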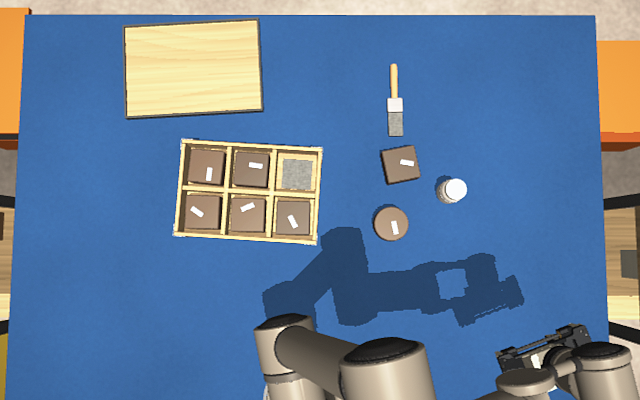

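View pics/side0.png

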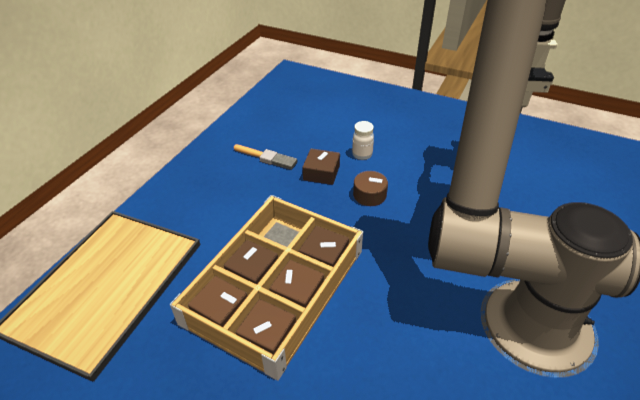

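Top view: the round sample is at about (391,223), the spare square at (400,164) and the jar at (456,190). The crate's corners are near (182,140), (322,148), (317,244) and (174,236). The empty compartment, with the grey pad, is the upper right one at about (297,173). The side view agrees: its pad is at about (281,234) and the round top at about (371,182).

```bash
cat > h.py <<'E'
from cell import robot,cams
import cv2,numpy as np
from scipy.spatial.transform import Rotation as Ro
def ray(n,uv,z):
    c=cams.calibration(n);E=np.array(c["extrinsics"]);R,t=E[:3,:3],E[:3,3]
    d=R.T@np.array([(uv[0]-c["cx"])/c["fx"],-(uv[1]-c["cy"])/c["fy"],-1]);o=-R.T@t
    return o+d*(z-o[2])/d[2]
def rel(target):
    s=robot.observe();R=Ro.from_euler("xyz",s["tool_rot"])
    return R.inv().apply(np.array(target)-s["tool_pos"])
E
python3 - <<'E'
from h import *
def blobs(mask,lo):
    cs,_=cv2.findContours(mask.astype(np.uint8),cv2.RETR_EXTERNAL,cv2.CHAIN_APPROX_NONE)
    return [c for c in cs if cv2.contourArea(c)>lo]
for n,roi,pad,rt in(("top",(340,200,440,250),(278,155,316,193),None),("side",(345,165,395,210),(262,218,300,250),None)):
    im=cv2.imread(f"pics/{n}0.png");hsv=cv2.cvtColor(im,cv2.COLOR_BGR2HSV)
    notblue=~((hsv[...,0]>95)&(hsv[...,0]<125)&(hsv[...,1]>90))
    grey=(hsv[...,1]<60)&(hsv[...,2]>60)
    for nm,m,(a,b,c,d),zs in(("round",notblue,roi,(.05,.025)),("pad",grey,pad,(.014,))):
        for k in blobs(m[b:d,a:c],100):
            k=k+[a,b];r=cv2.minAreaRect(k);M=cv2.moments(k)
            ctr=(M["m10"]/M["m00"],M["m01"]/M["m00"])
            print(n,nm,np.round(r[0],1),np.round(r[1],1),"centroid",np.round(ctr,1),[np.round(ray(n,ctr,z),3) for z in zs])
    if n=="top":
        m=notblue[100:270,150:340]
        k=max(blobs(m,1000),key=cv2.contourArea)+[150,100]
        r=cv2.minAreaRect(k);P=np.array([ray(n,p,.075) for p in cv2.boxPoints(r)])
        print("crate box px",np.round(cv2.boxPoints(r)),"\n",P.round(3),np.linalg.norm(P-np.roll(P,1,0),axis=1).round(3),"ctr",P.mean(0).round(3))
        for p in((400,164),):print("spare",ray(n,p,.05).round(3))
        print("jar",ray(n,(457,189),.1).round(3))
s=robot.observe();print(Ro.from_euler("xyz",s["tool_rot"]).as_matrix().round(3))
E
```

```text
top round [390.8 223.8] [34.6 33.9] centroid [390.5 223.4] [array([ 0.462, -0.217,  0.05 ]), array([ 0.463, -0.221,  0.025])]
top pad [296.5 174. ] [29.1 29.5] centroid [296.5 174. ] [array([0.596, 0.031, 0.014])]
crate box px [[172. 236.]
 [178. 137.]
 [323. 146.]
 [317. 245.]] 
 [[ 0.428  0.345  0.075]
 [ 0.683  0.335  0.075]
 [ 0.66  -0.04   0.075]
 [ 0.406 -0.025  0.075]] [0.371 0.255 0.376 0.255] ctr [0.544 0.154 0.075]
spare [ 0.618 -0.243  0.05 ]
jar [ 0.547 -0.379  0.1  ]
side round [370. 188.] [34. 34.] centroid [369.9 187.9] [array([ 0.453, -0.19 ,  0.05 ]), array([ 0.462, -0.216,  0.025])]
side pad [281.  233.9] [28.6 17.7] centroid [281.1 234. ] [array([0.6  , 0.022, 0.014])]
[[-0.937 -0.     0.349]
 [-0.349  0.001 -0.937]
 [-0.    -1.    -0.001]]
```

The checks agree. The crate box measures 0.255 × 0.375 (0.250 × 0.365 given). The crate geometry puts the gap at (0.598, 0.033), and the pad gives (0.596, 0.031) from the top view and (0.600, 0.022) from the side. The round sample is at (0.462, -0.218) in both views. I'll move above it now, staying high.

Emit:
{"fn": "apply_moves", "kwargs": {"plan": [[-0.04, 0, -0.018, 0, 0, 0, 0.2], [-0.085, 0, -0.038, 0, 0, 0, 0.2], [-0.13, 0, -0.058, 0, 0, 0, 0.2], [-0.175, 0, -0.078, 0, 0, 0, 0.2], [-0.22, 0, -0.098, 0, 0, 0, 0.2]]}}

```text
time: 0.72
tool_pos: [0.3561, -0.3219, 0.2375]
tool_rot: [-1.571, -0.0, -2.785]
contact_force: [-0.3, -1.1, -0.2]
opening: 0.0462
```

Emit:
{"fn": "apply_moves", "kwargs": {"plan": [[-0.045, 0, -0.02, 0, 0, 0, 0.2], [-0.09, 0, -0.04, 0, 0, 0, 0.2], [-0.12, 0, -0.053, 0, 0, 0, 0.2], [-0.137, 0, -0.061, 0, 0, 0, 0.2], [-0.137, 0, -0.061, 0, 0, 0, 0.2]]}}

```text
time: 1.35
tool_pos: [0.4626, -0.2178, 0.2374]
tool_rot: [-1.571, -0.001, -2.783]
contact_force: [-0.6, 0.0, 0.2]
opening: 0.0369
```

```bash
python3 - <<'E'
from h import *
cv2.imwrite("pics/side1.png",cams.read_camera("side"))
s=robot.observe();print(s["time"],s["tool_pos"],s["contact_force"],s["opening"],rel([.462,-.218,.092]))
E
```

```text
1.4 [ 0.46203387 -0.21849108  0.23748041] [0.32917049 0.0919986  0.04183618] 0.03698154420581985 [-0.00025744  0.1454803  -0.00045656]
```

View pics/side1.png

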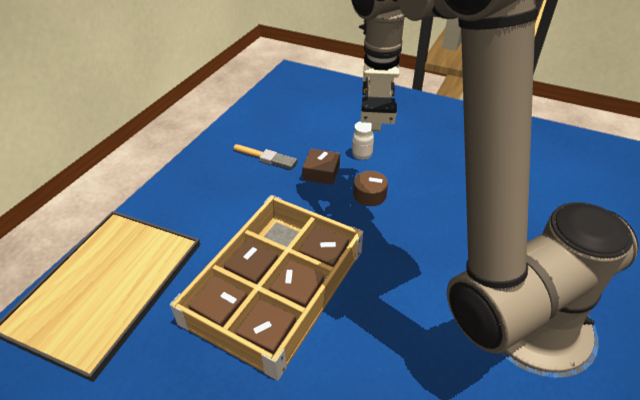

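The view shows the gripper hanging above the round sample, with its tips at about (378,122) and the sample at (370,187). Nothing has moved. I'll descend and stay there.

Emit:
{"fn": "apply_moves", "kwargs": {"plan": [[0, 0.035, 0, 0, 0, 0, 0.2], [0, 0.075, 0, 0, 0, 0, 0.2], [0, 0.11, 0, 0, 0, 0, 0.2], [0, 0.135, 0, 0, 0, 0, 0.2], [0, 0.145, 0, 0, 0, 0, 0.2]]}}

```text
time: 2.02
tool_pos: [0.461, -0.219, 0.0915]
tool_rot: [-1.573, -0.002, -2.787]
contact_force: [0.3, 0.7, 0.5]
opening: 0.0367
```

Emit:
{"fn": "apply_moves", "kwargs": {"plan": [[0, 0, 0, 0, 0, 0, 0.2], [0, 0, 0, 0, 0, 0, 0.2], [0, 0, 0, 0, 0, 0, 0.2], [0, 0, 0, 0, 0, 0, 0.2], [0, 0, 0, 0, 0, 0, 0.2]]}}

```text
time: 2.65
tool_pos: [0.4625, -0.2183, 0.093]
tool_rot: [-1.57, 0.0, -2.785]
contact_force: [0.2, 0.6, 0.1]
opening: 0.0365
```

```bash
python3 - <<'E'
from h import *
cv2.imwrite("pics/side2.png",cams.read_camera("side"))
s=robot.observe();print(s["time"],s["tool_pos"],s["contact_force"],rel([.462,-.218,.092]))
E
```

```text
2.7 [ 0.46245381 -0.21825085  0.09289004] [0.08047904 0.99022214 0.05564188] [ 0.0003377   0.00088985 -0.00039393]
```

View pics/side2.png

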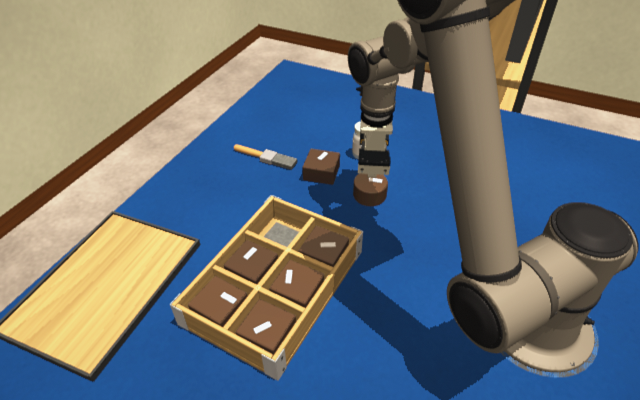

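The tips, at about (372,170), hover over the round sample's top without touching it. I'll hold for about 2.5 s in all, then rise.

Emit:
{"fn": "apply_moves", "kwargs": {"plan": [[0, 0, 0, 0, 0, 0, 0.2], [0, 0, 0, 0, 0, 0, 0.2], [0, 0, 0, 0, 0, 0, 0.2], [0, 0, 0, 0, 0, 0, 0.2], [0, 0, 0, 0, 0, 0, 0.2]]}}

```text
time: 3.32
tool_pos: [0.4624, -0.2183, 0.0927]
tool_rot: [-1.571, -0.0, -2.785]
contact_force: [-0.2, 0.0, -0.5]
opening: 0.0365
```

Emit:
{"fn": "apply_moves", "kwargs": {"plan": [[0, 0, 0, 0, 0, 0, 0.2], [0, 0, 0, 0, 0, 0, 0.2], [0, 0, 0, 0, 0, 0, 0.2], [0, 0, 0, 0, 0, 0, 0.2], [0, 0, 0, 0, 0, 0, 0.2]]}}

```text
time: 3.95
tool_pos: [0.4624, -0.2183, 0.0927]
tool_rot: [-1.571, 0.0, -2.785]
contact_force: [-0.5, 0.8, -0.4]
opening: 0.0369
```

Emit:
{"fn": "apply_moves", "kwargs": {"plan": [[0, 0, 0, 0, 0, 0, 0.2], [0, 0, 0, 0, 0, 0, 0.2], [0, 0, 0, 0, 0, 0, 0.2], [0, 0, 0, 0, 0, 0, 0.2], [0, 0, 0, 0, 0, 0, 0.2]]}}

```text
time: 4.58
tool_pos: [0.4624, -0.2183, 0.0927]
tool_rot: [-1.571, -0.0, -2.785]
contact_force: [0.6, -0.5, -0.2]
opening: 0.0372
```

Emit:
{"fn": "apply_moves", "kwargs": {"plan": [[0, -0.03, 0, 0, 0, 0, 0.2], [0, -0.07, 0, 0, 0, 0, 0.2], [0, -0.11, 0, 0, 0, 0, 0.2], [0, -0.14, 0, 0, 0, 0, 0.2], [0, -0.155, 0, 0, 0, 0, 0.2]]}}

```text
time: 5.2
tool_pos: [0.4628, -0.2185, 0.2497]
tool_rot: [-1.568, 0.002, -2.785]
contact_force: [0.2, -0.8, 0.3]
opening: 0.0367
```

```bash
python3 - <<'E'
from h import *
s=robot.observe();print(s["time"],s["tool_pos"],rel([.597,.031,s["tool_pos"][2]]))
E
```

```text
5.2 [ 0.46281454 -0.21852072  0.24969071] [-2.12894238e-01 -9.62509342e-05 -1.86928764e-01]
```

Emit:
{"fn": "apply_moves", "kwargs": {"plan": [[-0.03, 0, -0.026, 0, 0, 0, 0.2], [-0.065, 0, -0.057, 0, 0, 0, 0.2], [-0.1, 0, -0.088, 0, 0, 0, 0.2], [-0.135, 0, -0.119, 0, 0, 0, 0.2], [-0.165, 0, -0.145, 0, 0, 0, 0.2]]}}

```text
time: 5.82
tool_pos: [0.5669, -0.0231, 0.2477]
tool_rot: [-1.571, 0.0, -2.784]
contact_force: [0.2, -0.5, -0.0]
opening: 0.0367
```

Emit:
{"fn": "apply_moves", "kwargs": {"plan": [[-0.03, 0, -0.026, 0, 0, 0, 0.2], [-0.043, 0, -0.038, 0, 0, 0, 0.2], [-0.048, 0, -0.042, 0, 0, 0, 0.2], [-0.048, 0, -0.042, 0, 0, 0, 0.2], [-0.048, 0, -0.042, 0, 0, 0, 0.2]]}}

```text
time: 6.45
tool_pos: [0.5963, 0.0302, 0.2478]
tool_rot: [-1.57, -0.0, -2.786]
contact_force: [-0.3, -0.4, -0.3]
opening: 0.0364
```

```bash
python3 - <<'E'
from h import *
s=robot.observe();print(s["time"],s["tool_pos"],rel([.597,.031,.115]))
cv2.imwrite("pics/side3.png",cams.read_camera("side"))
E
```

```text
6.45 [0.59634169 0.03023855 0.24779462] [-0.00091687  0.13279422 -0.00052706]
```

View pics/side3.png

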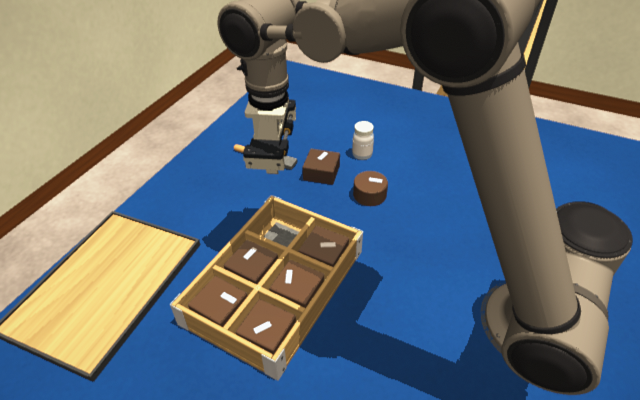

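The gripper is above the empty compartment, with its tips at about (272,170) and the pad at (281,234). I'll descend and hold.

Emit:
{"fn": "apply_moves", "kwargs": {"plan": [[0, 0.035, 0, 0, 0, 0, 0.2], [-0.001, 0.07, 0, 0, 0, 0, 0.2], [-0.001, 0.1, 0, 0, 0, 0, 0.2], [-0.001, 0.123, 0, 0, 0, 0, 0.2], [-0.001, 0.132, 0, 0, 0, 0, 0.2]]}}

```text
time: 7.12
tool_pos: [0.5968, 0.031, 0.1145]
tool_rot: [-1.571, -0.002, -2.786]
contact_force: [-0.1, 0.3, -0.3]
opening: 0.0368
```

Emit:
{"fn": "apply_moves", "kwargs": {"plan": [[0, 0, 0, 0, 0, 0, 0.2], [0, 0, 0, 0, 0, 0, 0.2], [0, 0, 0, 0, 0, 0, 0.2], [0, 0, 0, 0, 0, 0, 0.2], [0, 0, 0, 0, 0, 0, 0.2]]}}

```text
time: 7.75
tool_pos: [0.5977, 0.0317, 0.116]
tool_rot: [-1.571, 0.0, -2.785]
contact_force: [-0.1, -0.2, -0.3]
opening: 0.037
```

Emit:
{"fn": "apply_moves", "kwargs": {"plan": [[0, 0, 0, 0, 0, 0, 0.2], [0, 0, 0, 0, 0, 0, 0.2], [0, 0, 0, 0, 0, 0, 0.2], [0, 0, 0, 0, 0, 0, 0.2], [0, 0, 0, 0, 0, 0, 0.2]]}}

```text
time: 8.38
tool_pos: [0.5976, 0.0317, 0.1157]
tool_rot: [-1.571, -0.0, -2.785]
contact_force: [-0.7, 0.1, 0.2]
opening: 0.0367
```

Emit:
{"fn": "apply_moves", "kwargs": {"plan": [[0, 0, 0, 0, 0, 0, 0.2], [0, 0, 0, 0, 0, 0, 0.2], [0, 0, 0, 0, 0, 0, 0.2], [0, 0, 0, 0, 0, 0, 0.2], [0, 0, 0, 0, 0, 0, 0.2]]}}

```text
time: 9.0
tool_pos: [0.5976, 0.0317, 0.1157]
tool_rot: [-1.571, -0.0, -2.785]
contact_force: [-0.3, 0.4, 0.1]
opening: 0.0369
```

Emit:
{"fn": "apply_moves", "kwargs": {"plan": [[0, 0, 0, 0, 0, 0, 0.2], [0, 0, 0, 0, 0, 0, 0.2], [0, 0, 0, 0, 0, 0, 0.2], [0, 0, 0, 0, 0, 0, 0.2], [0, 0, 0, 0, 0, 0, 0.2]]}}

```text
time: 9.62
tool_pos: [0.5976, 0.0317, 0.1157]
tool_rot: [-1.571, -0.0, -2.785]
contact_force: [0.1, 1.1, -1.2]
opening: 0.0366
```

```bash
python3 - <<'E'
from h import *
im=cams.read_camera("side");cv2.imwrite("pics/side4.png",im)
a=cv2.imread("pics/side0.png");d=cv2.absdiff(a,im).max(2)
print("round/spare/jar diff px:",[(int((d[y0:y1,x0:x1]>40).sum())) for x0,y0,x1,y1 in((353,170,388,205),(302,147,342,184),(352,121,375,160))])
s=robot.observe();print(s["time"],s["tool_pos"],s["contact_force"],rel([.597,.031,.115]))
E
```

```text
round/spare/jar diff px: [0, 0, 0]
9.675 [0.59759027 0.03171873 0.1157148 ] [ 0.57257209 -0.18120628 -0.44616804] [0.00080415 0.00071483 0.00046723]
```

View pics/side4.png

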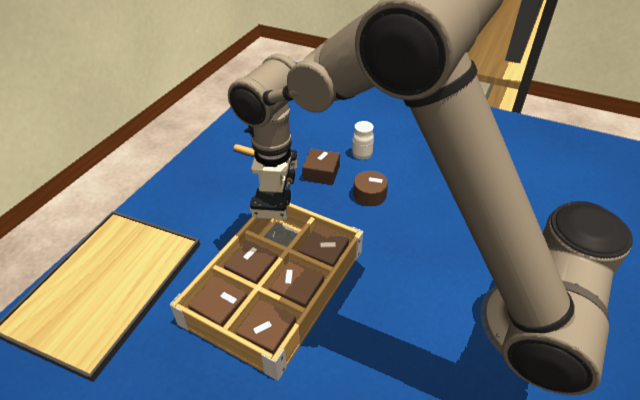

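The fingertips, at about (275,218), hang over the mouth of the empty compartment. They have been there for over 2.5 s, and nothing has shifted.

```bash
python3 -c "
from cell import robot
print(robot.hand_in())"
```

```text
the job is handed in; nothing more can be done
None
```

I pointed at the round sample, then at the crate's empty compartment, and handed the job in at about 9.7 s with the arm still pointing there. No verdict was reported.

- **Round sample:** found at (0.462, -0.218), with both cameras agreeing. The grasp point stayed about 51 mm above the middle of its top for about 2.5 s. I then rose to 0.25 m before crossing.
- **Empty compartment:** it is the one at crate x = +60, y = -118 mm, with its mouth at about (0.597, 0.031). The grasp point stayed about 49 mm above the mouth for about 2.5 s, within 1 mm of my target horizontally.
- **Last checks:**
  - Compared with the first picture, the round sample, spare sample and jar showed no changed pixels.
  - I checked the five samples in the crate by eye only, and they looked unmoved.
  - The force readings stayed at noise level, up to about 1.6 N, with nothing pointing to a contact. That noise is above the 0.5 N limit, so they can't prove nothing was touched.
- **Disagreement:** the side camera put the compartment's pad about 9 mm off the top view in y, probably because the crate wall partly hid it. I used the top view, which matched the crate geometry to about 2 mm.

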